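# Load the leak-test fixture and lower its cover

### The job

Take the brass valve body from the tray and set it down flat in the pocket of the test fixture, let go of it, then lower the open hinged cover gently all the way onto its rubber stops without letting it drop or slam. With the cover down, press the green start button fully in and let it come back out; leave the blue valve body and the other things on the bench where they are.

Things in the scene. Friction and masses are not known exactly. Their poses are not given: they have to be found in the camera images.
- brass_valve: brass valve body to be tested: a block 50 (its x) x 36 (its y) x 42 mm high, 0.45 kg nominal, dark bores on top and ends; origin at the centre of its underside, z up
- blue_valve: blue valve body of the same size, not to be touched; origin at the centre of its underside
- tray: fixed shallow steel tray, 220 (x) x 125 (y) mm, rim 12 mm high, floor 3 mm thick; the two valve bodies stand in it about 110 mm apart along its x, in either order; origin at the centre of its underside
- fixture: fixed test fixture: aluminium base plate 150 (x) x 190 (y) x 30 mm high, nest on top; two hinge posts (16 mm square, top 94 mm above the bench) at x +66, y +-80 mm; two rubber-tipped stop posts (18 mm across, top 84 mm above the bench) at x -60, y +-82 mm. Origin: centre of its underside; x points from its handle side to its hinge side, y along the hinge
- nest (a point): centre of the pocket's floor, on top of the base plate, 30 mm above the bench; axes as the fixture's. The pocket measures 55 (x) x 41 (y) mm between rails 10 mm high and 7 to 8 mm thick, open above; a valve body fits with its long side along the pocket's x, either way round
- cover_hinge (a point): middle of the cover's hinge axis, 90 mm above the bench; the axis runs along the fixture's y. Axes as the fixture's
- cover_bar (a point): centre of the cover's handle: a round black bar 12 mm thick, 126 mm long, parallel to the hinge and 175 mm from its axis, in the cover's mid-plane, 40 mm off the cover's edge on two 10 mm rods at 55 mm either side of its middle. Cover closed: it sticks out to the fixture's -x at the hinge's height; cover open: it is the topmost part
- cover (a joint): angle (rad) of the guard cover, an aluminium frame 180 mm wide, 12 mm thick, with a clear pane, reaching 135 mm from the hinge, 0.35 kg: 0 = closed, level on the rubber stops, underside 84 mm above the bench; 1.57 = upright; at most 1.95, leaning back. Hinge friction holds it near upright; let go lower down it falls shut
- button_box: fixed grey button box, 90 x 75 x 55 mm high; origin at the centre of its underside
- start_top (a point): centre of the top face of the green round start button (34 mm across) on the button box; it is pressed straight down
- start (a joint): travel of the start button: 0 = out, 0.006 m = fully pressed; springs back, 5 N presses it fully
- oil: yellow oil bottle, 48 mm across, 110 mm high; bystander; origin at the centre of its underside
- cup: black cup, 70 mm across, 60 mm high; bystander; origin at the centre of its underside
- driver: screwdriver with red handle lying on the bench; bystander
Things that resemble listed ones, but are neither listed nor needed, are in the scene too. Of the things that look like the brass_valve, take the one that is farthest from the robot's base at the start.

How it is judged:
On the way, in this order (a step that is already met when the one before it is completed fails the run):
1. the brass valve body lies flat in the pocket, let go, with the cover still open (horizontal distance between brass_valve and nest below 0.007 m and z of brass_valve in the frame of nest between -0.004 and 0.004 m and angle between brass_valve's own z axis and vertical below 0.08 rad and angle between the x axis of brass_valve and the x axis of nest, either way round below 0.2 rad and value of joint cover above 0.8 rad and contact force between the fingers and brass_valve below 0.3 N), for 0.2 s.
2. the cover is down on its stops (value of joint cover below 0.03 rad), for 0.2 s.
3. with the cover down, the start button is pressed in (value of joint start above 0.0045 m and value of joint cover below 0.04 rad).
At the end, for the whole second after the job is handed in: the brass valve body stands flat in the pocket (within 7 mm of its centre, underside within 4 mm of its floor, tilt under 0.08 rad, long side along the pocket within 0.2 rad, at rest), the cover is closed (under 0.03 rad) and the start button is out again (under 2 mm) (horizontal distance between brass_valve and nest below 0.007 m and z of brass_valve in the frame of nest between -0.004 and 0.004 m and angle between brass_valve's own z axis and vertical below 0.08 rad and angle between the x axis of brass_valve and the x axis of nest, either way round below 0.2 rad and value of joint cover below 0.03 rad and value of joint start below 0.002 m and linear speed of brass_valve below 0.02 m/s); the robot touches nothing.
It fails at once if the cover dropped or slammed onto its stops (closing faster than 1.25 rad/s within 0.15 rad of closed) (value of joint cover below 0.15 rad and velocity of joint cover below -1.25 rad/s).
It fails at once if the blue valve body was moved more than 15 mm (distance of blue_valve from where it was at the start of the episode above 0.015 m).
It fails at once if the oil bottle was moved more than 30 mm (distance of oil from where it was at the start of the episode above 0.03 m).
It fails at once if the cup was moved more than 30 mm (distance of cup from where it was at the start of the episode above 0.03 m).
It fails at once if the screwdriver was moved more than 30 mm (distance of driver from where it was at the start of the episode above 0.03 m).
It also fails if it takes over 72 s, if anything falls off the work surface, if the arm or the gripper's body presses on something with over 40 N, if the wrist force passes 120 N, or if a joint passes its speed limit or range.

### The arm

A 6-joint arm with a two-finger parallel gripper is mounted at the origin on the work surface. World frame = base frame: x ahead of the robot, y to its left, z up, the work surface at z = 0. Lengths are in m, angles in rad, forces in N, time in s.
With the tool pointing down it reaches from about 0.4 to 0.825 m from the base axis. Payload 7 kg.
Tool frame: the origin (TCP) lies midway between the tips of the shut fingers; the grasp point (between the pads) lies 19 mm behind it; z points along the fingers, y is the direction in which the jaws open and shut (so a half turn about z gives the same grasp; the last joint's range is limited). The gripper opens to 88 mm and grips with 3 to 60 N. Pads are 19 mm wide; open, the fingers measure 130 mm over their backs; the gripper's body (78 mm by 193 mm) begins 47 mm behind the grasp point.
Start: joints at [1.473, 0.359, 0.012, 0, -1.224, -0.288], TCP at [0.254, 0.625, 0.227] pointing down, gripper open.
Joint ranges: [-3.07, 3.07], [-1.43, 2.12], [-1.02, 1.25], [-3.03, 1.67], [-3.05, -0], [-3.03, 3.03]. Speed limits (rad/s): [2.39, 2.39, 3.01, 3.14, 3.14, 3.14].

### API

Orientations are given as a 3x3 rotation matrix whose columns are the frame's x, y, z axes.
In Python, from station import robot, eyes gives the robot as it stands.
- The arm moves only by the shell command python3 -m pendant 'ROWS' [OPENING] [FORCE]. ROWS is JSON, a list of rows, each a list of 4 numbers: the shift along the world's x, y, z in mm, then the turn about the world's z in degrees. In form: [[tx, ty, tz, spin], ...]. A call has 1 to 8 rows; each row shifts and turns the commanded pose from where the row before left it; what a row does not reach is not made up. A row lasts 1/10 s, in which the tool goes at most 50 mm and 8.59 degrees, less where a joint would pass 70% of its speed; a pose out of reach is approached as far as the arm can. A call is refused whole if a number of a shift passes 50 or a number of a turn 8.59, either way. A call with a gripper value outside its range is refused whole. OPENING is the closure, from 0 (fully open) to 1 (shut), set as the call begins (- or left out, the last holds). The fingers move at their own pace and stop on an object; FORCE is the grip in N (left out, the last holds). Time passes only in rows, so rows that do not move let the fingers close. It gives the time, the measured TCP pose, the force and the opening at its end, in the units of the state.
- robot.get_state(): the state, without advancing time (a new reading comes with each control period).
- eyes.read_camera(name): name is "scene" or "top"; returns the picture (400x640x3 uint8, red, green, blue); there is no depth.
- eyes.get_calibration(name): a dict with "fx", "fy", "cx", "cy" (pixels), "dist" ([k1, k2, p1, p2, k3] as OpenCV has them; the pictures are not rectified), "world_to_cam" (4x4, takes a point from world to camera coordinates). Camera axes: x right, y up, looking along -z (the intrinsics and any distortion apply to the point x, -y, -z); pixel columns grow to the right and rows downward; lengths in m; the calibration is good to about 2 mm. A picture is of the moment at which its call begins. get_calibration takes no time and is no camera call.
- robot.sign_off(): hands the job in, once; it reports no verdict.
Trained networks look in the newest picture that a camera, given by its name, has taken for a name from the list of things; names that differ only in an ending like _2 or _b are one class to them, and where a whole thing is asked for, a point or a joint stands for the part that bears it (a point fixed in the world has none). Each returns a list of dicts, best first, with "confidence" (0 to 1); they miss things now and then, are a little off and sometimes report something else, mostly with a low value. They report only what shows in the picture. A call takes as long as a camera call. They do not tell look-alikes from the thing itself.
- eyes.cut_out(camera, target): "mask" (400x640 bool, what is visible of it) and "box" ([left, top, width, height] in pixels, round what is visible of it).
- eyes.spot_point(camera, target): "position" ([column, row] in pixels: a listed point, or the origin of a listed thing).
The state is a dict: "t": time; "joint_positions": joint angles; "qvel": joint speeds; "effort": joint torques, N m; "tcp_pos": TCP position; "ee_rot": TCP orientation; "ft_force": force on the tool from outside, world axes, zero at the start; "torque": the same for the moment, N m; "grip_width": finger opening in m.
Only numpy, scipy, OpenCV 4.12 (cv2) and the standard library are available. Lean on these libraries where they do the work, as an engineer would, in place of code of your own. Each camera call takes 0.05 s, during which the arm holds its last target. There are 200 camera calls.

## Working session

There is one attempt and no reset: what is moved stays moved. The work goes in short steps, Python scripts to look and compute and a shell command to move; the robot and the scene stay as the last step left them, time stands still between calls to the robot, and variables do not carry over. Pictures are saved under pics/ and viewed, about 8 in all and at most 12, crops included, and the job is handed in when it is done.

```bash
mkdir -p pics; ls; cat > h.py <<'E'
import numpy as np, cv2
from station import robot, eyes
def cal(c):
    k=eyes.get_calibration(c); K=np.array([[k['fx'],0,k['cx']],[0,k['fy'],k['cy']],[0,0,1.]])
    return K,np.array(k['dist'],float),np.array(k['world_to_cam'],float)
F=np.diag([1.,-1,-1])
def ray(c,px):
    K,d,T=cal(c); u=cv2.undistortPoints(np.array([[px]],float),K,d)[0,0]
    R=F@T[:3,:3]; t=F@T[:3,3]
    return -R.T@t, R.T@np.array([u[0],u[1],1.])
def at_z(c,px,z):
    o,v=ray(c,px); return o+v*(z-o[2])/v[2]
def proj(c,P):
    K,d,T=cal(c); R=F@T[:3,:3]; t=F@T[:3,3]
    return cv2.projectPoints(np.array(P,float).reshape(-1,3),cv2.Rodrigues(R)[0],t,K,d)[0][:,0]
def snap(c,name):
    im=eyes.read_camera(c); cv2.imwrite(f'pics/{name}.png',im[:,:,::-1]); return im
def tri(pa,pb):
    (o1,v1),(o2,v2)=ray('scene',pa),ray('top',pb)
    A=np.stack([v1,-v2],1); s=np.linalg.lstsq(A,o2-o1,rcond=None)[0]
    a,b=o1+s[0]*v1,o2+s[1]*v2
    return (a+b)/2,np.linalg.norm(a-b)
E
python3 - <<'E'
from h import *
a=snap('scene','s0'); b=snap('top','t0')
np.set_printoptions(precision=4,suppress=True)
for c in ('scene','top'):
    print(c,ray(c,(320,200)))
    for n in ['brass_valve','blue_valve','tray','fixture','nest','cover_hinge','cover_bar','button_box','start_top','oil','cup','driver']:
        r=eyes.spot_point(c,n)
        print(n,[(np.round(x['position'],1).tolist(),round(x['confidence'],2)) for x in r])
E
```

```text
pics
scene (array([ 1.2024, -0.2185,  1.1731]), array([-0.5141,  0.1493, -0.845 ]))
brass_valve [([231.5, 174.8], 0.82), ([205.0, 187.3], 0.76), ([259.7, 195.5], 0.55), ([230.2, 252.5], 0.54)]
blue_valve [([216.8, 222.2], 0.85)]
tray [([224.0, 235.5], 0.66)]
fixture [([317.5, 221.0], 0.74)]
nest [([317.3, 211.6], 0.69)]
cover_hinge [([322.7, 228.6], 0.73)]
cover_bar [([323.9, 204.0], 0.71)]
button_box [([413.5, 170.2], 0.95)]
start_top [([414.8, 158.4], 0.43)]
oil [([279.1, 297.1], 0.86)]
cup [([423.0, 244.9], 0.71)]
driver [([347.7, 284.5], 0.66)]
top (array([ 0.3234, -0.0004,  1.2721]), array([ 0.1768, -0.0093, -0.9842]))
brass_valve [([379.2, 251.2], 0.82), ([435.9, 281.2], 0.73), ([404.5, 292.5], 0.66), ([424.4, 196.4], 0.64)]
blue_valve [([429.7, 232.7], 0.65), ([423.1, 194.2], 0.16)]
tray [([423.1, 212.4], 0.57)]
fixture [([325.3, 194.3], 0.83)]
nest [([327.3, 199.0], 0.66)]
cover_hinge []
cover_bar [([340.2, 134.8], 0.64), ([386.1, 137.7], 0.59)]
button_box [([212.7, 222.7], 0.56), ([341.9, 131.7], 0.4)]
start_top [([206.8, 223.0], 0.56)]
oil [([386.3, 135.6], 0.6)]
cup [([246.3, 137.4], 0.6)]
driver [([328.4, 128.6], 0.74), ([385.1, 134.0], 0.16)]
```

View pics/s0.png

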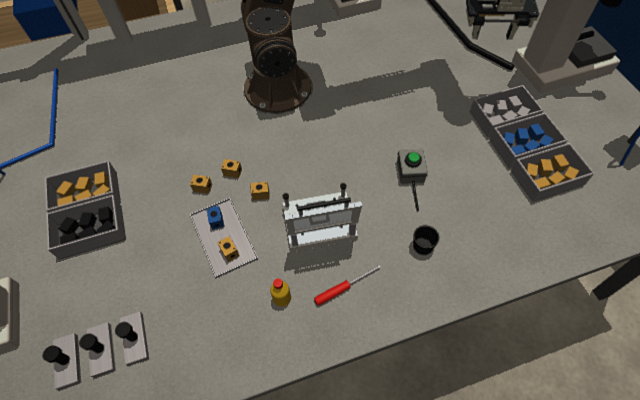

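View pics/t0.png

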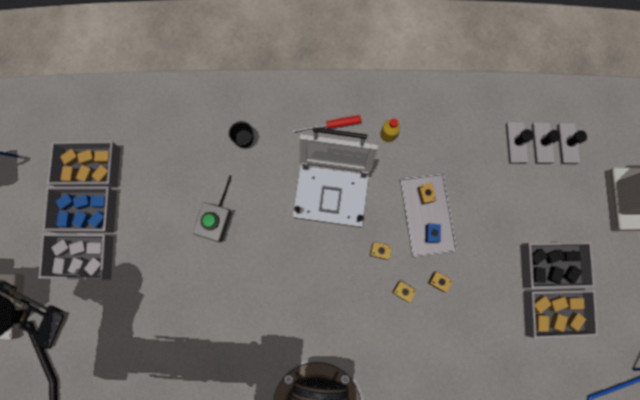

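```bash
python3 - <<'E'
from h import *
np.set_printoptions(precision=4,suppress=True)
a=cv2.imread('pics/s0.png'); b=cv2.imread('pics/t0.png')
for n,p,q in [('brass',(230.2,252.5),(424.4,196.4)),('b1',(231.5,174.8),(379.2,251.2)),('b2',(205,187.3),(435.9,281.2)),('b3',(259.7,195.5),(404.5,292.5)),('blue',(216.8,222.2),(429.7,232.7)),('fixture',(317.5,221),(325.3,194.3)),('nest',(317.3,211.6),(327.3,199)),('bar',(323.9,204),(340.2,134.8)),('start',(414.8,158.4),(206.8,223)),('oil',(279.1,297.1),(386.3,135.6)),('cup',(423,244.9),(246.3,137.4))]:
    print(n,*tri(p,q), at_z('scene',p,0)[:2],at_z('top',q,0)[:2])
def crop(im,x,y,w,h,s): return cv2.resize(im[y:y+h,x:x+w],(w*s,h*s),interpolation=cv2.INTER_CUBIC)
out=np.zeros((600,800,3),np.uint8)
out[:300,:400]=crop(a,270,172,100,75,4); out[:300,400:]=crop(b,285,122,100,75,4)[:300]
out[300:,:400]=crop(a,180,195,100,75,4); out[300:,400:]=crop(b,285,162,100,75,4)
cv2.imwrite('pics/c1.png',out)
for c,n in [('top','brass_valve'),('top','blue_valve'),('top','tray'),('scene','brass_valve')]:
    for m in eyes.cut_out(c,n):
        pts=np.argwhere(m['mask'])[:,::-1].astype(np.float32); print(c,n,m['box'],round(m['confidence'],2),len(pts),cv2.minAreaRect(pts))
E
```

```text
brass [ 0.563  -0.3043 -0.0042] 0.00507941839713952 [ 0.5661 -0.3015] [ 0.5617 -0.3058]
b1 [ 0.3969 -0.1981  0.1042] 0.07606942413185247 [ 0.3084 -0.2371] [ 0.409  -0.1743]
b2 [ 0.3264 -0.3255  0.0017] 0.005134971488418832 [ 0.3262 -0.3232] [ 0.3259 -0.3286]
b3 [ 0.3099 -0.2162 -0.1187] 0.09801212304005485 [ 0.4116 -0.1754] [ 0.2964 -0.241 ]
blue [ 0.4591 -0.3158  0.0018] 0.00041472289682762656 [ 0.458  -0.3158] [ 0.4593 -0.3165]
fixture [ 0.5634 -0.0351  0.0139] 0.0168343044446094 [ 0.554  -0.0413] [ 0.5681 -0.0272]
nest [ 0.5469 -0.0348  0.0387] 0.006194775214987949 [ 0.5238 -0.0316] [ 0.5547 -0.0327]
bar [ 0.6578 -0.0542  0.257 ] 0.005121510510177847 [ 0.5058 -0.0049] [ 0.7416 -0.0709]
start [0.4808 0.2904 0.0561] 0.003487092689670911 [0.4448 0.3179] [0.4876 0.302 ]
oil [ 0.7385 -0.2068  0.0011] 0.0071062736354350845 [ 0.7372 -0.2102] [ 0.7396 -0.2035]
cup [0.7319 0.2009 0.0132] 0.009705192106231834 [0.7274 0.2106] [0.7345 0.1982]
top brass_valve [371.7, 243.1, 20.5, 15.9] 0.84 305 ((380.9411926269531, 251.23532104492188), (21.3431339263916, 15.037208557128906), 14.03624439239502)
[... 634 characters left out ...]
.0)
top tray [398.5, 173.9, 59.7, 83.0] 0.91 3089 ((428.2070617675781, 214.53302001953125), (81.00017547607422, 47.26588821411133), 81.52884674072266)
scene brass_valve [218.5, 159.7, 22.4, 19.5] 0.76 336 ((230.80487060546875, 168.75608825683594), (21.202856063842773, 17.669044494628906), 6.34019136428833)
scene brass_valve [250.4, 183.8, 19.0, 15.6] 0.75 333 ((260.0, 190.5), (19.0, 18.0), 90.0)
scene brass_valve [217.4, 238.7, 20.0, 23.9] 0.59 350 ((228.00003051757812, 249.0), (24.149534225463867, 15.205260276794434), 63.43495178222656)
scene brass_valve [195.7, 175.8, 16.4, 15.1] 0.54 301 ((201.0192413330078, 184.40383911132812), (20.199962615966797, 16.86598777770996), 11.309932708740234)
```

View pics/c1.png

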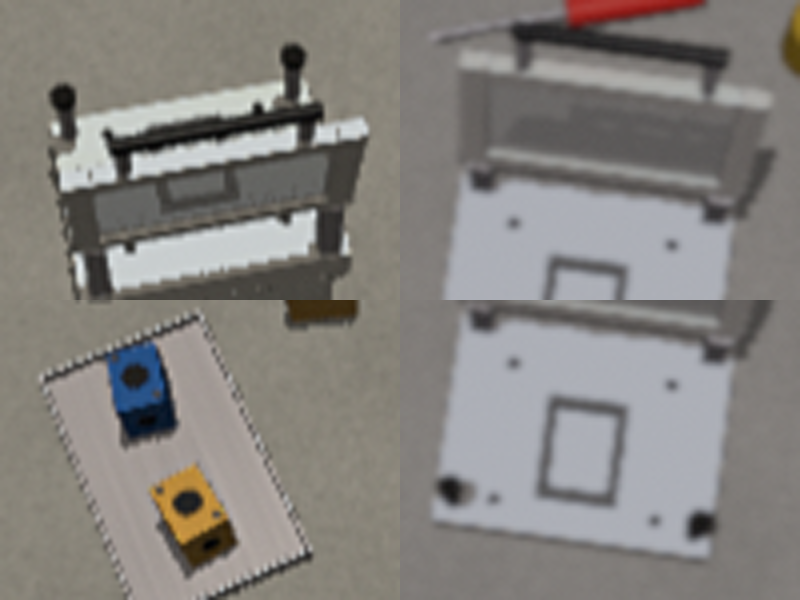

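```bash
cat >> h.py <<'E'
from scipy.optimize import least_squares, minimize
def box(x,y,z,yaw,lx,ly,h):
    c,s=np.cos(yaw),np.sin(yaw)
    return np.array([[x+c*a-s*b,y+s*a+c*b,z+k] for a in (-lx/2,lx/2) for b in (-ly/2,ly/2) for k in (0,h)])
def sil(c,P,S=4):
    q=proj(c,P); hull=cv2.convexHull(((q+.5)*S-.5).astype(np.float32)).astype(np.int32)
    m=np.zeros((400*S,640*S),np.uint8); cv2.fillConvexPoly(m,hull,255)
    return cv2.resize(m,(640,400),interpolation=cv2.INTER_AREA)/255.
def orange(im):
    h=cv2.cvtColor(im,cv2.COLOR_RGB2HSV); return ((h[...,0]>8)&(h[...,0]<28)&(h[...,1]>130)).astype(np.uint8)
def near(mask,px,r=18):
    m=np.zeros_like(mask); x,y=map(int,px); m[y-r:y+r,x-r:x+r]=mask[y-r:y+r,x-r:x+r]
    return cv2.morphologyEx(m,cv2.MORPH_CLOSE,np.ones((5,5),np.uint8))
def fitbox(obs,z,p0,dims=(.050,.036,.042)):
    def cost(p): return sum(((sil(c,box(p[0]/1e3,p[1]/1e3,z,p[2]/50,*dims))-m)**2).sum() for c,m in obs)
    best=None
    for dy in (-8,0,8):
        r=minimize(cost,[p0[0]*1e3,p0[1]*1e3,p0[2]*50+dy],method='Nelder-Mead',options=dict(initial_simplex=None,xatol=.05,fatol=.05))
        if best is None or r.fun<best.fun: best=r
    p=best.x; return p[0]/1e3,p[1]/1e3,p[2]/50,best.fun
E
python3 - <<'E'
from h import *
np.set_printoptions(precision=4,suppress=True)
rd=lambda f:cv2.imread(f)[:,:,::-1].copy()
a=rd('pics/s0.png'); b=rd('pics/t0.png')
ms=near(orange(a),(228,250)); mt=near(orange(b),(427,193))
print(ms.sum(),mt.sum())
for o in ([('scene',ms)],[('top',mt)],[('scene',ms),('top',mt)]): print(fitbox(o,.003,(.555,-.305,.1)))
# fixture: model pts (x,y,z mm), clicked
g=lambda u,v,x0,y0,ox,oy:((u-ox+.5)/4-.5+x0,(v-oy+.5)/4-.5+y0)
T1=lambda u,v:g(u,v,285,122,400,0); T2=lambda u,v:g(u,v,285,162,400,300); S=lambda u,v:g(u,v,270,172,0,0)
top=[((-75,95,30),T2(433,520)),((-75,-95,30),T2(710,557)),((-35,28,40),T2(537,497)),((-35,-28,40),T2(615,506)),((35,28,40),T2(549,397)),((35,-28,40),T2(628,403)),((66,80,94),T1(483,177)),((66,-80,94),T1(714,209)),((-60,82,84),T2(453,488)),((-60,-82,84),T2(702,523))]
sc=[((-60,-82,84),S(63,92)),((-60,82,84),S(292,52))]
def res(p,L,c):
    R=np.array([[np.cos(p[2]),-np.sin(p[2]),0],[np.sin(p[2]),np.cos(p[2]),0],[0,0,1]])
    P=np.array([l[0] for l in L])/1e3@R.T+[p[0],p[1],0]
    return (proj(c,P)-np.array([l[1] for l in L])).ravel()
r=least_squares(lambda p:res(p,top,'top'),[.55,-.035,0]); print('top',r.x,r.fun.reshape(-1,2))
r=least_squares(lambda p:np.r_[res(p,sc,'scene')],[.55,-.035,0]); print('scene',r.x,r.fun.reshape(-1,2))
s=robot.get_state(); print(s['t'],s['tcp_pos'],s['ee_rot'],s['grip_width'])
E
```

```text
286 219
(np.float64(0.5664632016983192), np.float64(-0.3016134201855007), np.float64(0.26489794646049303), np.float64(43.596539792387546))
(np.float64(0.5640108989197529), np.float64(-0.3072533757716049), np.float64(0.2684543467078189), np.float64(104.86085351787774))
(np.float64(0.5667305966496304), np.float64(-0.303070908286989), np.float64(0.26481999296546804), np.float64(145.97322568242984))
top [ 0.5537 -0.0409 -0.134 ] [[-0.7478  3.2686]
 [-0.1509  3.2126]
 [-0.1817 -2.8382]
 [ 0.9695 -2.3777]
 [ 0.1919 -3.0579]
 [ 0.8909 -1.8869]
 [-1.2019 -1.4966]
 [ 1.7252 -1.5947]
 [-1.0155  3.4274]
 [-0.4181  2.9369]]
scene [ 0.5609 -0.0386 -0.1427] [[-0.2279  0.0413]
 [ 0.2303 -0.0605]]
1.5 [0.254  0.6254 0.2266] [[ 0.9265 -0.3763  0.    ]
 [-0.3763 -0.9265 -0.    ]
 [ 0.      0.     -1.    ]] 0.0875048349230134
```

```bash
python3 - <<'E'
from h import *
np.set_printoptions(precision=4,suppress=True)
g=lambda u,v,x0,y0,ox,oy:((u-ox+.5)/4-.5+x0,(v-oy+.5)/4-.5+y0)
T1=lambda u,v:g(u,v,285,122,400,0); T2=lambda u,v:g(u,v,285,162,400,300); S=lambda u,v:g(u,v,270,172,0,0)
plate=[((-75,95,30),T2(433,520)),((-75,-95,30),T2(710,557))]
hin=[((66,80,94),T1(483,180)),((66,-80,94),T1(714,211))]
st=[((-60,82,84),T2(453,488)),((-60,-82,84),T2(702,523))]
nest=[((-35,28,40),T2(537,497)),((-35,-28,40),T2(615,506)),((35,28,40),T2(549,397)),((35,-28,40),T2(628,403))]
sc=[((-60,-82,84),S(63,92)),((-60,82,84),S(292,52))]
def res(p,L,c):
    R=np.array([[np.cos(p[2]),-np.sin(p[2]),0],[np.sin(p[2]),np.cos(p[2]),0],[0,0,1]])
    P=np.array([l[0] for l in L])/1e3@R.T+[p[0],p[1],0]
    return (proj(c,P)-np.array([l[1] for l in L])).ravel()
for n,L in [('plate',plate),('hinge',hin),('stops',st),('nest',nest),('plate+stops+hinge',plate+st+hin)]:
    r=least_squares(lambda p:res(p,L,'top'),[.55,-.035,-.13]); print(n,r.x,r.fun.reshape(-1,2).tolist() if len(L)>2 else '')
for p in ((.554,-.041,-.134),(.545,-.041,-.134)):
  b=cv2.imread('pics/t0.png')
big=cv2.resize(b[155:235,280:380],(800,640),interpolation=cv2.INTER_CUBIC)[:600]
cv2.imwrite('pics/c2.png',big)
E
```

```text
plate [ 0.5625 -0.0423 -0.136 ] 
hinge [ 0.548  -0.0399 -0.1379] 
stops [ 0.562  -0.0433 -0.1431] 
nest [ 0.5467 -0.0395 -0.1168] [[-0.46486806563393657, -0.07425248031955789], [0.7487856829155817, 0.039523290448727266], [-0.5238561904417338, -0.40188234662187483], [0.23737521484707713, 0.4291997316012157]]
plate+stops+hinge [ 0.5576 -0.0417 -0.1362] [[-0.46552344119936606, 1.7713870575470878], [0.07515020603204903, 1.8660496859867237], [-0.7120780106182565, 1.8838201908331484], [-0.1673953927846128, 1.528036165423515], [-0.7963788732616877, -3.7282618237199756], [2.0763801769808197, -3.4488909622087647]]
```

View pics/c2.png

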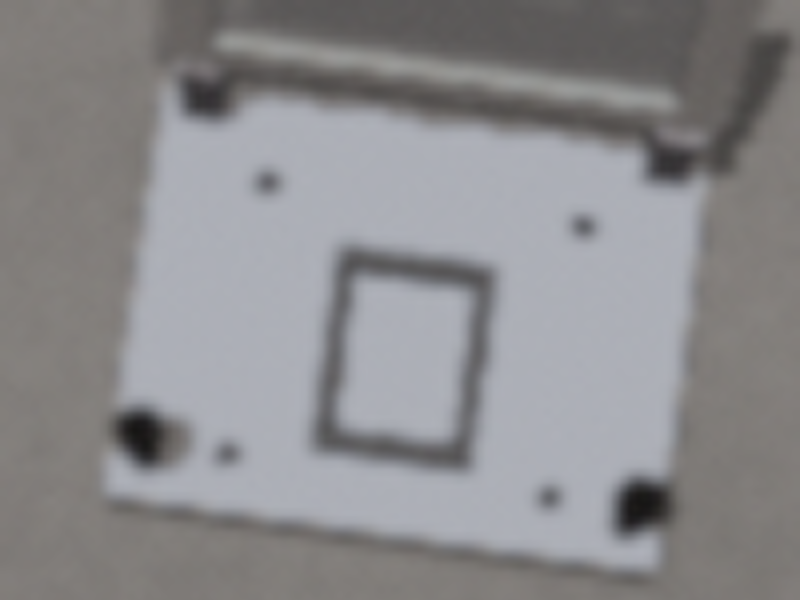

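Candidates: the brass bodies at scene (228,248), (231,168), (201,184) and (260,190), with ranges of roughly 0.64, 0.45, 0.46 and 0.38 m. I pick the one standing in the tray at (228,248), which is farthest away. The crop shows it beside the blue body. The fixture is at yaw −7.8° with its pocket near (0.547,−0.039).

```bash
python3 -m pendant '[[13,-39,0,1.6],[13,-39,0,1.6],[13,-39,0,1.6],[13,-39,0,1.6],[13,-39,0,1.6],[13,-39,0,1.6],[13,-39,0,1.6],[13,-39,0,1.6]]' 0 && python3 -m pendant '[[13,-39,0,1.6],[13,-39,0,1.6],[13,-39,0,1.6],[13,-39,0,1.6],[13,-39,0,1.6],[13,-39,0,1.6],[13,-39,0,1.6],[13,-39,0,1.6]]' && python3 -m pendant '[[13,-39,0,1.6],[13,-39,0,1.6],[13,-39,0,1.6],[13,-39,0,1.6],[13,-39,0,1.6],[13,-39,-20,1.6],[13,-39,-30,1.6],[13,-39,-30,1.6]]'
```

```text
t: 2.3
tcp_pos: [0.3582, 0.3118, 0.2268]
ee_rot: [[0.987, -0.16, 0.0], [-0.16, -0.987, 0.001], [0.0, -0.001, -1.0]]
ft_force: [0.7, 0.5, 0.3]
grip_width: 0.0879
t: 3.1
tcp_pos: [0.4623, -0.0003, 0.2271]
ee_rot: [[0.998, 0.062, 0.001], [0.062, -0.998, 0.0], [0.001, -0.0, -1.0]]
ft_force: [0.8, 1.1, 0.0]
grip_width: 0.0878
t: 3.9
tcp_pos: [0.5663, -0.3111, 0.1472]
ee_rot: [[0.96, 0.282, 0.002], [0.282, -0.96, -0.0], [0.001, 0.001, -1.0]]
ft_force: [1.2, 0.4, 0.1]
grip_width: 0.0877
```

```bash
python3 - <<'E'
from h import *
np.set_printoptions(precision=4,suppress=True)
a=snap('scene','s1'); b=snap('top','t1')
p=robot.get_state()['tcp_pos']
print(p,proj('scene',[p])[0],proj('top',[p])[0])
def crop(im,x,y,w,h,s): return cv2.resize(im[y:y+h,x:x+w],(w*s,h*s),interpolation=cv2.INTER_CUBIC)
cs,ct=proj('scene',[p])[0].astype(int),proj('top',[p])[0].astype(int)
print(cs,ct)
out=np.hstack([crop(a,cs[0]-40,cs[1]-40,80,100,5),crop(b,ct[0]-40,ct[1]-50,80,100,5)])
cv2.imwrite('pics/c3.png',out[:,:,::-1])
E
```

```text
[ 0.5636 -0.3122  0.1415] [214.9345 228.3136] [439.7489 185.2825]
[214 228] [439 185]
```

View pics/c3.png

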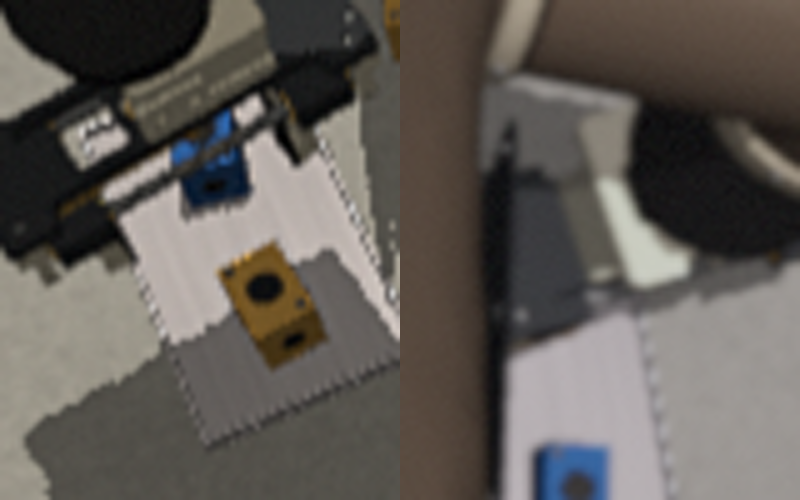

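```bash
python3 -m pendant '[[1.5,8,-15,-1.2],[0,0,-25,0],[0,0,-25,0],[0,0,-25,0],[0,0,-20,0],[0,0,-14,0],[0,0,0,0]]' 0 && python3 -m pendant '[[0,0,0,0],[0,0,0,0],[0,0,0,0],[0,0,0,0],[0,0,0,0],[0,0,0,0]]' 1 25
```

```text
t: 4.7
tcp_pos: [0.566, -0.3007, 0.022]
ee_rot: [[0.965, 0.26, -0.003], [0.26, -0.965, 0.001], [-0.003, -0.002, -1.0]]
ft_force: [0.2, 0.4, -1.1]
grip_width: 0.0874
t: 5.3
tcp_pos: [0.5671, -0.3013, 0.0239]
ee_rot: [[0.966, 0.26, 0.0], [0.26, -0.966, -0.0], [0.0, 0.0, -1.0]]
ft_force: [1.6, 0.1, 0.7]
grip_width: 0.0451
```

```bash
python3 -m pendant '[[0,0,0,0],[0,0,-4,0],[0,0,-3,0],[0,0,0,0]]' 0.4 && python3 -m pendant '[[0,0,0,0],[0,0,0,0],[0,0,0,0],[0,0,0,0],[0,0,0,0],[0,0,0,0],[0,0,0,0]]' 1 25
```

```text
t: 5.7
tcp_pos: [0.5665, -0.3011, 0.0158]
ee_rot: [[0.966, 0.26, -0.001], [0.26, -0.966, 0.0], [-0.001, -0.001, -1.0]]
ft_force: [0.3, 0.4, 0.3]
grip_width: 0.0526
t: 6.4
tcp_pos: [0.5673, -0.3014, 0.0167]
ee_rot: [[0.965, 0.26, 0.0], [0.26, -0.965, -0.0], [0.0, 0.0, -1.0]]
ft_force: [0.6, -2.0, -0.5]
grip_width: 0.0363
```

```bash
python3 -m pendant '[[0,0,10,0],[0,0,20,0],[0,0,30,0],[0,0,30,0],[0,0,30,-3],[-5,20,20,-5],[-5,30,0,-5],[-5,30,0,-5]]' && python3 -m pendant '[[-5,30,0,-5],[0,20,0,0],[0,10,0,0],[0,0,0,0],[0,0,0,0]]' && python3 - <<'E'
from h import *
np.set_printoptions(precision=4,suppress=True)
a=snap('scene','s2'); b=snap('top','t2')
s=robot.get_state();p=s['tcp_pos'];yaw=np.arctan2(s['ee_rot'][1][0],s['ee_rot'][0][0]); z=p[2]-.0137
print(s['t'],p,yaw,s['grip_width'])
c=np.array([p[0],p[1],z+.02]); q=proj('scene',[c])[0]
m=near(orange(a),q,24); print(q,m.sum())
print(fitbox([('scene',m)],z,(p[0],p[1],yaw)))
qt=proj('top',[c])[0]; mt=near(orange(b),qt,24); print(qt,mt.sum())
x,y=q.astype(int); 
o=cv2.resize(a[y-50:y+50,x-40:x+110],(800,533),interpolation=cv2.INTER_CUBIC)
cv2.imwrite('pics/c4.png',o[:,:,::-1])
E
```

```text
t: 7.2
tcp_pos: [0.5512, -0.2204, 0.1574]
ee_rot: [[0.998, -0.056, 0.0], [-0.056, -0.998, 0.001], [0.0, -0.001, -1.0]]
ft_force: [-0.4, -0.0, -5.2]
grip_width: 0.036
t: 7.7
tcp_pos: [0.5469, -0.1614, 0.1567]
ee_rot: [[0.991, -0.137, -0.0], [-0.137, -0.991, 0.0], [-0.0, 0.0, -1.0]]
ft_force: [0.3, -0.9, -3.6]
grip_width: 0.0358
7.8 [ 0.5469 -0.1619  0.1565] -0.1385620403671201 0.03602715082819345
[269.666  201.1932] 357
(np.float64(0.5422843124904537), np.float64(-0.16009661832175925), np.float64(-0.14970448412975265), np.float64(113.79043444828912))
[381.7346 190.1455] 33
```

View pics/c4.png

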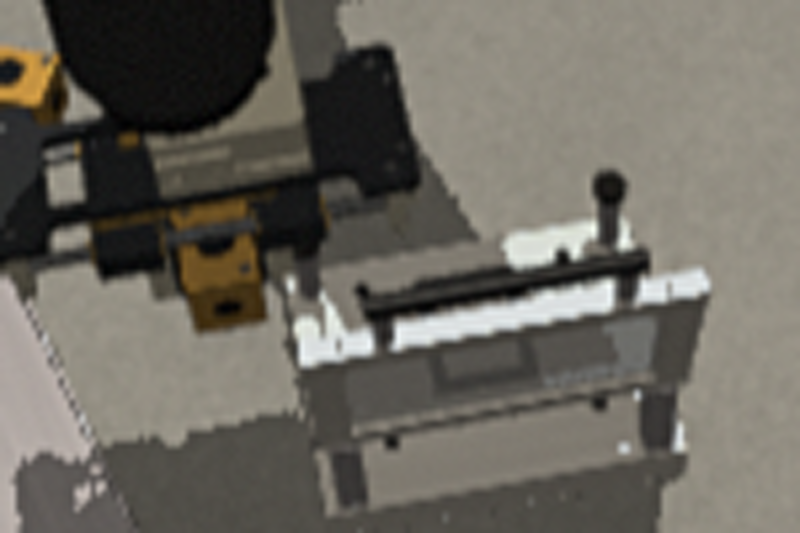

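```bash
python3 - <<'E'
from h import *
np.set_printoptions(precision=4,suppress=True)
a=cv2.imread('pics/s2.png')[:,:,::-1].copy()
f=150/800
C=lambda u,v:((u+.5)*f-.5+229,(v+.5)*f-.5+151)
z=.1565-.0137
L=[((25,-18,0),C(200,331)),((25,18,0),C(265,320)),((25,-18,42),C(188,292)),((25,18,42),C(262,284))]
def res(p):
    yw=-.1386;R=np.array([[np.cos(yw),-np.sin(yw),0],[np.sin(yw),np.cos(yw),0],[0,0,1]])
    P=np.array([l[0] for l in L])/1e3@R.T+[p[0],p[1],z]
    return (proj('scene',P)-np.array([l[1] for l in L])).ravel()
r=least_squares(res,[.547,-.16]);print(r.x,r.fun.reshape(-1,2))
# mask fit with only front lower part unoccluded
m=orange(a); m[:, :262]=0; m[:192]=0; m[:,281:]=0;m[216:]=0; print(m.sum(),[np.argwhere(m).min(0),np.argwhere(m).max(0)])
m=cv2.morphologyEx(m,cv2.MORPH_CLOSE,np.ones((5,5),np.uint8))
def cost(p):
    s=sil('scene',box(p[0]/1e3,p[1]/1e3,z,-.1386,.05,.036,.042)); d=(s-m); return (d[200:216]**2).sum()
print(minimize(cost,[545,-160],method='Nelder-Mead',options=dict(initial_simplex=[[545,-160],[551,-160],[545,-154]],xatol=.05)))
E
```

```text
[ 0.5445 -0.1598] [[-0.5742  1.0342]
 [ 1.1502  0.5668]
 [-0.5125 -0.2591]
 [-0.0435 -1.3388]]
222 [array([192, 262]), array([212, 278])]
       message: Optimization terminated successfully.
       success: True
        status: 0
           fun: 11.14963475586313
             x: [ 5.412e+02 -1.603e+02]
           nit: 20
          nfev: 44
 final_simplex: (array([[ 5.412e+02, -1.603e+02],
                       [ 5.412e+02, -1.604e+02],
                       [ 5.411e+02, -1.604e+02]]), array([ 1.115e+01,  1.115e+01,  1.115e+01]))
```

```bash
python3 -m pendant '[[2,30,0,0],[0,35,0,0],[0.5,35,0,0],[0,18,0,0],[0,8,0,0],[0,0,-20,0],[0,0,-25,0],[0,0,-25,0]]' && python3 -m pendant '[[0,0,-15,0],[0,0,-9,0],[0,0,0,0],[0,0,0,0]]'
```

```text
t: 8.6
tcp_pos: [0.5498, -0.0361, 0.0861]
ee_rot: [[0.99, -0.138, 0.001], [-0.138, -0.99, 0.0], [0.001, -0.0, -1.0]]
ft_force: [-0.0, 0.6, -3.4]
grip_width: 0.0358
t: 9.0
tcp_pos: [0.5501, -0.0357, 0.0631]
ee_rot: [[0.99, -0.138, 0.001], [-0.138, -0.99, -0.0], [0.001, 0.0, -1.0]]
ft_force: [0.1, -0.1, -3.3]
grip_width: 0.0361
```

```bash
python3 -m pendant '[[0,0,-3,0],[0,0,-3,0],[0,0,-3,0],[0,0,-2,0],[0,0,-1,0],[0,0,0,0]]'; python3 -m pendant '[[0,0,-2,0],[0,0,0,0]]'
```

```text
t: 9.6
tcp_pos: [0.5494, -0.0353, 0.0504]
ee_rot: [[0.991, -0.137, -0.0], [-0.137, -0.991, -0.0], [-0.0, 0.0, -1.0]]
ft_force: [-0.5, -1.1, -3.7]
grip_width: 0.0358
t: 9.8
tcp_pos: [0.5495, -0.0353, 0.0484]
ee_rot: [[0.99, -0.138, -0.0], [-0.138, -0.99, -0.0], [-0.0, 0.0, -1.0]]
ft_force: [0.4, -0.8, -3.3]
grip_width: 0.0356
```

```bash
python3 -m pendant '[[0,0,-2,0],[0,0,-1.5,0],[0,0,0,0]]'; python3 -m pendant '[[0,0,-1,0],[0,0,0,0]]'
```

```text
t: 10.1
tcp_pos: [0.5494, -0.0353, 0.0448]
ee_rot: [[0.99, -0.138, -0.0], [-0.138, -0.99, -0.0], [-0.0, 0.0, -1.0]]
ft_force: [0.3, 0.3, -4.3]
grip_width: 0.0357
t: 10.3
tcp_pos: [0.5495, -0.0352, 0.044]
ee_rot: [[0.99, -0.138, -0.0], [-0.138, -0.99, 0.0], [-0.0, 0.0, -1.0]]
ft_force: [0.5, -0.3, -3.7]
grip_width: 0.0359
```

```bash
python3 -m pendant '[[0,0,-1,0],[0,0,-0.5,0],[0,0,0,0]]'; python3 -m pendant '[[0,0,0,0],[0,0,0,0],[0,0,0,0],[0,0,0,0]]' 0.2; python3 -m pendant '[[0,0,5,0],[0,0,15,0],[0,0,30,0],[0,0,40,0],[-10,0,40,0],[-40,0,40,0],[-50,0,0,0],[-50,0,0,0]]' 0; python3 - <<'E'
from h import *
a=snap('scene','s3'); b=snap('top','t3')
o=np.hstack([cv2.resize(a[170:245,270:370],(400,300),interpolation=cv2.INTER_CUBIC),cv2.resize(b[150:225,285:385],(400,300),interpolation=cv2.INTER_CUBIC)])
cv2.imwrite('pics/c5.png',o[:,:,::-1])
E
```

```text
t: 10.6
tcp_pos: [0.5497, -0.0353, 0.0437]
ee_rot: [[0.991, -0.137, 0.001], [-0.137, -0.991, -0.0], [0.001, -0.0, -1.0]]
ft_force: [-3.6, 1.2, 8.2]
grip_width: 0.036
t: 11.0
tcp_pos: [0.5497, -0.0353, 0.0426]
ee_rot: [[0.99, -0.138, 0.0], [-0.138, -0.99, 0.0], [0.0, -0.0, -1.0]]
ft_force: [-0.8, 0.6, 0.1]
grip_width: 0.0623
t: 11.8
tcp_pos: [0.4033, -0.0353, 0.2089]
ee_rot: [[0.99, -0.138, 0.002], [-0.138, -0.99, 0.001], [0.002, -0.001, -1.0]]
ft_force: [-0.6, 1.2, 1.0]
grip_width: 0.0873
```

View pics/c5.png

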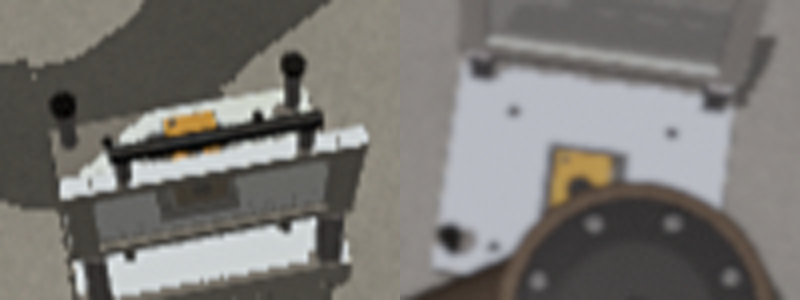

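```bash
python3 -m pendant '[[0,0,40,-8.2],[0,0,30,-8.2],[0,0,20,-8.2],[0,0,0,-8.2],[0,0,0,-8.2],[0,0,0,-8.2],[0,0,0,-8.2],[0,0,0,-8.2]]' && python3 -m pendant '[[0,0,0,-8.2],[0,0,0,-8.2],[0,0,0,-8]]'; python3 - <<'E'
from h import *
np.set_printoptions(precision=4,suppress=True)
g=lambda u,v,x0,y0,ox,oy:((u-ox+.5)/4-.5+x0,(v-oy+.5)/4-.5+y0)
T1=lambda u,v:g(u,v,285,122,400,0); S=lambda u,v:g(u,v,270,172,0,0)
top=[(63,T1(518,30)),(-63,T1(727,57))]; sc=[(-63,S(110,143)),(63,S(320,112))]
def bar(p,y,th):
    c,s=np.cos(p[2]),np.sin(p[2]); x=.066-.175*np.cos(th); y=y/1e3
    return [p[0]+c*x-s*y,p[1]+s*x+c*y,.09+.175*np.sin(th)]
pt=(.5622,-.0428,-.137); ps=(.5609,-.0386,-.137)
for c,L,p in (('top',top,pt),('scene',sc,ps)):
    r=least_squares(lambda q:np.ravel([proj(c,[bar(p,y,q[0])])[0]-m for y,m in L]),[1.8]); print(c,r.x,bar(p,0,r.x[0]),r.fun)
print(tri(S(215,127),T1(622,43)))
E
```

```text
t: 12.7
tcp_pos: [0.4041, -0.0353, 0.2983]
ee_rot: [[0.278, -0.96, 0.0], [-0.96, -0.278, 0.0], [-0.0, -0.0, -1.0]]
ft_force: [0.1, 0.1, 0.2]
grip_width: 0.0878
t: 13.0
tcp_pos: [0.404, -0.0354, 0.2983]
ee_rot: [[-0.143, -0.99, 0.0], [-0.99, 0.143, 0.0], [-0.0, -0.0, -1.0]]
ft_force: [0.4, -0.7, -0.5]
grip_width: 0.0873
top [1.7663] [np.float64(0.6612571292627131), np.float64(-0.056456372626471414), np.float64(0.26166654918917254)] [-1.3195 -0.2925  1.2363  0.2111]
scene [1.764] [np.float64(0.6595599435664151), np.float64(-0.05220161517578694), np.float64(0.26174545897065915)] [-0.3855  0.9755  0.9318 -1.1413]
(array([ 0.6607, -0.0549,  0.2647]), np.float64(0.0025334177815548612))
```

```bash
python3 -m pendant '[[25,-2,5,0],[45,-3,0,0],[50,-4,0,0],[50,-4,0,0],[45,-3,0,0],[28,-2,0,0],[14,0,0,0],[0,0,0,0]]' 0 && python3 -m pendant '[[0,0,-20,0],[0,0,-20,0],[0,0,-13,0],[0,0,0,0],[0,0,0,0]]' && python3 - <<'E'
from h import *
a=snap('scene','s4'); p=robot.get_state()['tcp_pos']; print(p,proj('scene',[p]))
o=cv2.resize(a[150:250,255:405],(800,533),interpolation=cv2.INTER_CUBIC)
cv2.imwrite('pics/c6.png',o[:,:,::-1])
E
```

```text
t: 13.8
tcp_pos: [0.6621, -0.0535, 0.3013]
ee_rot: [[-0.138, -0.99, -0.002], [-0.99, 0.138, -0.001], [0.001, 0.002, -1.0]]
ft_force: [0.2, 0.3, 0.3]
grip_width: 0.0874
t: 14.3
tcp_pos: [0.6608, -0.0533, 0.2509]
ee_rot: [[-0.137, -0.991, 0.001], [-0.991, 0.137, -0.0], [0.0, -0.001, -1.0]]
ft_force: [0.9, -0.1, 0.1]
grip_width: 0.0873
[ 0.66120103 -0.05326357  0.25134519] [[323.71241889 206.46445444]]
```

View pics/c6.png

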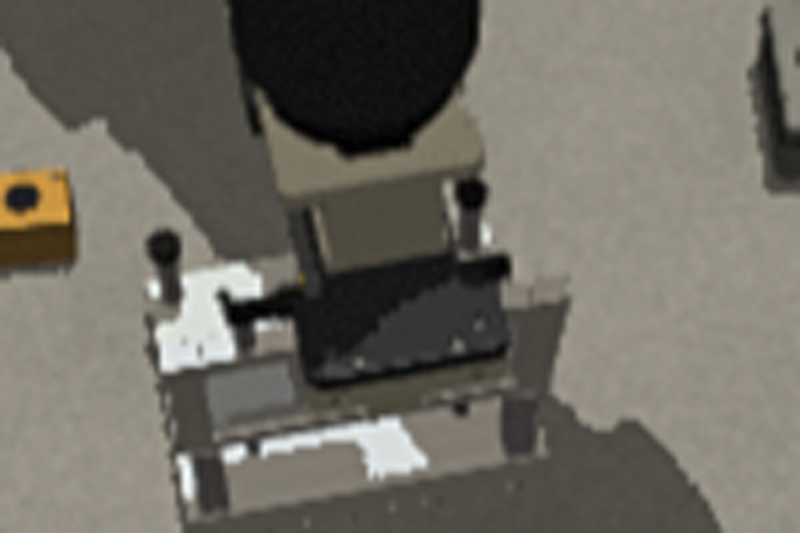

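```bash
python3 -m pendant '[[0,0,-5,0],[0,0,0,0],[0,0,0,0],[0,0,0,0],[0,0,0,0],[0,0,0,0],[0,0,0,0],[0,0,0,0]]' 1 15; python3 -m pendant '[[0,0,0,0],[0,0,0,0],[0,0,0,0],[0,0,0,0],[0,0,0,0],[0,0,0,0]]'
```

```text
t: 15.15
tcp_pos: [0.6609, -0.0533, 0.245]
ee_rot: [[-0.138, -0.99, 0.0], [-0.99, 0.138, 0.0], [-0.0, -0.0, -1.0]]
ft_force: [0.6, -0.3, -0.9]
grip_width: 0.0288
t: 15.75
tcp_pos: [0.661, -0.0532, 0.245]
ee_rot: [[-0.138, -0.991, 0.0], [-0.991, 0.138, 0.0], [-0.0, -0.0, -1.0]]
ft_force: [-0.2, 0.2, 0.3]
grip_width: 0.0111
```

```bash
python3 - <<'E'
import numpy as np
th=np.r_[1.764-.08*np.arange(9)]
th=np.r_[th,th[-1]-.075*np.arange(1,9)]; th=np.r_[th,th[-1]-.05*np.arange(1,9)]; th=np.r_[th,th[-1]*(1-np.arange(1,9)/8)]
d=-175*np.cos(th);z=175*np.sin(th)
yaw=-.137
X=d*np.cos(yaw);Y=d*np.sin(yaw)
r=np.c_[np.diff(X),np.diff(Y),np.diff(z),th[1:]]
print(np.round(r,2).tolist()); print(X-X[0]+661,Y-Y[0]-53.2,z-z[0]+245)
E
```

```text
[[-13.7, 1.89, 2.14, 1.68], [-13.83, 1.91, 1.02, 1.6], [-13.86, 1.91, -0.1, 1.52], [-13.81, 1.9, -1.21, 1.44], [-13.67, 1.88, -2.32, 1.36], [-13.45, 1.85, -3.42, 1.28], [-13.13, 1.81, -4.49, 1.2], [-12.73, 1.76, -5.54, 1.12], [-11.5, 1.59, -6.11, 1.05], [-11.02, 1.52, -6.96, 0.97], [-10.47, 1.44, -7.78, 0.9], [-9.86, 1.36, -8.55, 0.82], [-9.2, 1.27, -9.27, 0.75], [-8.49, 1.17, -9.94, 0.67], [-7.73, 1.07, -10.55, 0.6], [-6.92, 0.95, -11.11, 0.52], [-4.15, 0.57, -7.68, 0.47], [-3.76, 0.52, -7.88, 0.42], [-3.37, 0.46, -8.06, 0.37], [-2.96, 0.41, -8.22, 0.32], [-2.55, 0.35, -8.36, 0.27], [-2.14, 0.29, -8.48, 0.22], [-1.71, 0.24, -8.58, 0.17], [-1.29, 0.18, -8.65, 0.12], [-0.31, 0.04, -2.69, 0.11], [-0.27, 0.04, -2.7, 0.09], [-0.23, 0.03, -2.7, 0.08], [-0.19, 0.03, -2.71, 0.06], [-0.15, 0.02, -2.71, 0.05], [-0.1, 0.01, -2.71, 0.03], [-0.06, 0.01, -2.71, 0.02], [-0.02, 0.0, -2.71, 0.0]]
[661.         647.29727438 633.46928354 619.60447944 605.79154952
 592.11884939 578.67383766 565.54251653 552.80888164 541.30475355
 530.28645048 519.81592135 509.95203526 500.75025059 492.2623031
 484.5359
[... 401 characters left out ...]
-31.10739235 -29.93721334
 -28.87202567 -27.91781821 -27.34601152 -26.82735645 -26.36314938
 -25.95455058 -25.60258134 -25.30812138 -25.07190672 -24.89452776
 -24.85156018 -24.81430071 -24.78275831 -24.75694055 -24.73685363
 -24.72250239 -24.71389026 -24.71101932] [245.         247.13590115 248.15956447 248.064442   246.8511422
 244.52742604 241.10815739 236.61520789 231.07731709 224.96793661
 218.00557656 210.22938187 201.68307312 192.41470078 182.47637501
 171.92397268 160.81682325 153.13458499 145.25269193 137.19084469
 128.96919369 120.60828878 112.12902786 103.55260468  94.90045582
  92.20629061  89.50757268  86.8049504   84.09907305  81.39059072
  78.68015409  75.96841434  73.25602295]
```

```bash
python3 -m pendant '[[-13.7,1.9,2.1,0],[-13.8,1.9,1,0],[-13.9,1.9,-0.1,0],[-13.8,1.9,-1.2,0],[0,0,0,0]]'; python3 -m pendant '[[-13.7,1.9,-2.3,0],[-13.4,1.9,-3.4,0],[-13.1,1.8,-4.5,0],[-12.7,1.8,-5.5,0],[0,0,0,0]]'
```

```text
t: 16.25
tcp_pos: [0.6042, -0.0451, 0.2474]
ee_rot: [[-0.137, -0.991, 0.001], [-0.991, 0.137, 0.001], [-0.001, -0.0, -1.0]]
ft_force: [0.3, 1.3, 2.1]
grip_width: 0.0111
t: 16.75
tcp_pos: [0.5515, -0.0377, 0.2307]
ee_rot: [[-0.137, -0.991, -0.001], [-0.991, 0.137, 0.001], [-0.001, 0.001, -1.0]]
ft_force: [-0.7, 2.9, 0.9]
grip_width: 0.0115
```

```bash
python3 -m pendant '[[-11.5,1.6,-6.1,0],[-11,1.5,-7,0],[-10.5,1.4,-7.8,0],[-9.9,1.4,-8.5,0],[-9.2,1.3,-9.3,0],[0,0,0,0]]'; python3 -m pendant '[[-8.5,1.2,-9.9,0],[-7.7,1.1,-10.5,0],[-6.9,0.9,-11.1,0],[0,0,0,0]]'
```

```text
t: 17.35
tcp_pos: [0.5001, -0.0305, 0.1915]
ee_rot: [[-0.137, -0.991, -0.001], [-0.991, 0.137, 0.001], [-0.001, 0.001, -1.0]]
ft_force: [1.3, 3.7, -2.2]
grip_width: 0.0112
t: 17.75
tcp_pos: [0.4775, -0.0275, 0.1599]
ee_rot: [[-0.137, -0.991, -0.0], [-0.991, 0.137, 0.0], [-0.0, 0.0, -1.0]]
ft_force: [2.1, 5.0, -3.6]
grip_width: 0.0111
```

```bash
python3 - <<'E'
from h import *
a=snap('scene','s5'); b=snap('top','t5')
o=np.hstack([cv2.resize(a[150:250,260:380],(400,333),interpolation=cv2.INTER_CUBIC),cv2.resize(b[130:230,280:400],(400,333),interpolation=cv2.INTER_CUBIC)])
cv2.imwrite('pics/c7.png',o[:,:,::-1])
E
```

```text
(no output)
```

View pics/c7.png

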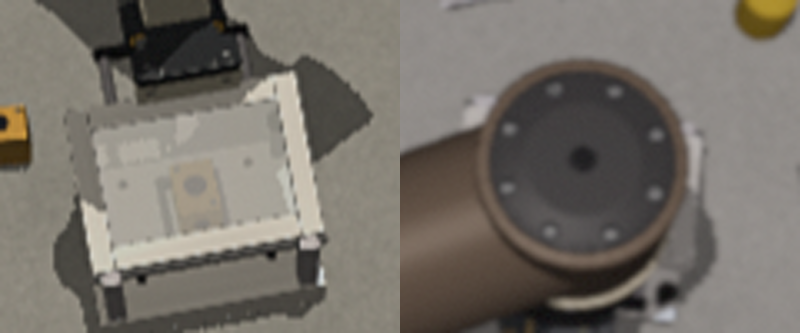

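The cover is following the gripper at roughly θ≈0.5, and the valve can be seen in the pocket through the pane. Continuing down.

```bash
python3 -m pendant '[[-4.1,0.6,-7.7,0],[-3.8,0.5,-7.9,0],[-3.4,0.5,-8.1,0],[-3,0.4,-8.2,0],[0,0,0,0]]'; python3 -m pendant '[[-2.6,0.3,-8.4,0],[-2.1,0.3,-8.5,0],[-1.7,0.2,-8.6,0],[-1.2,0.2,-6,0],[0,0,0,0]]'
```

```text
t: 18.35
tcp_pos: [0.4631, -0.0256, 0.1278]
ee_rot: [[-0.137, -0.991, 0.0], [-0.991, 0.137, 0.0], [-0.0, -0.0, -1.0]]
ft_force: [3.5, 4.8, -2.6]
grip_width: 0.0115
t: 18.85
tcp_pos: [0.4559, -0.0248, 0.0964]
ee_rot: [[-0.137, -0.991, 0.0], [-0.991, 0.137, -0.0], [0.0, -0.0, -1.0]]
ft_force: [3.4, 5.0, -1.5]
grip_width: 0.0116
```

```bash
python3 -m pendant '[[-0.4,0,-4,0],[-0.3,0,-4,0],[-0.3,0,-3,0],[-0.2,0,-3,0],[-0.1,0,-3,0],[0,0,0,0]]'; python3 -m pendant '[[-0.1,0,-2,0],[0,0,-2,0],[0,0,0,0]]'
```

```text
t: 19.45
tcp_pos: [0.4546, -0.0247, 0.0798]
ee_rot: [[-0.137, -0.991, 0.0], [-0.991, 0.137, 0.0], [-0.0, -0.0, -1.0]]
ft_force: [2.5, 5.7, -1.5]
grip_width: 0.0114
t: 19.75
tcp_pos: [0.4545, -0.0247, 0.0759]
ee_rot: [[-0.137, -0.991, 0.0], [-0.991, 0.137, 0.0], [-0.0, -0.0, -1.0]]
ft_force: [2.4, 5.5, -1.5]
grip_width: 0.0115
```

```bash
python3 -m pendant '[[0,0,-1.5,0],[0,0,-1.5,0],[0,0,0,0]]'; python3 -m pendant '[[0,0,-1,0],[0,0,-1,0],[0,0,0,0]]';  python3 -m pendant '[[0,0,-1,0],[0,0,-1,0],[0,0,0,0]]'
```

```text
t: 20.05
tcp_pos: [0.4545, -0.0249, 0.0739]
ee_rot: [[-0.137, -0.991, 0.0], [-0.991, 0.137, -0.0], [0.0, -0.0, -1.0]]
ft_force: [-2.7, 4.6, 11.0]
grip_width: 0.0116
t: 20.35
tcp_pos: [0.4544, -0.0253, 0.0724]
ee_rot: [[-0.137, -0.991, 0.001], [-0.991, 0.137, -0.001], [0.001, -0.001, -1.0]]
ft_force: [-4.5, 3.4, 17.4]
grip_width: 0.0112
t: 20.65
tcp_pos: [0.4544, -0.0255, 0.0705]
ee_rot: [[-0.136, -0.991, 0.001], [-0.991, 0.136, -0.001], [0.001, -0.001, -1.0]]
ft_force: [-4.4, 2.3, 19.5]
grip_width: 0.0111
```

```bash
python3 -m pendant '[[0,0,0,0],[0,0,0,0],[0,0,0,0],[0,0,0,0]]' 0.7; python3 -m pendant '[[0,0,5,0],[0,0,10,0],[0,0,20,0],[0,0,30,0],[0,20,40,0],[0,40,30,0],[0,45,0,0],[0,45,0,0]]'; python3 - <<'E'
from h import *
np.set_printoptions(precision=4,suppress=True)
a=snap('scene','s6'); b=snap('top','t6')
for c in('scene','top'):
  for n in ('start_top','cover_bar','button_box'): print(c,n,[(np.round(x['position'],1).tolist(),round(x['confidence'],2)) for x in eyes.spot_point(c,n)])
# green blob
for c,im in(('scene',a),('top',b)):
  h=cv2.cvtColor(im,cv2.COLOR_RGB2HSV); m=(h[...,0]>50)&(h[...,0]<80)&(h[...,1]>120)
  q=np.argwhere(m); print(c,len(q), q.mean(0)[::-1] if len(q) else '')
o=np.hstack([cv2.resize(a[130:250,260:440],(400,267),interpolation=cv2.INTER_CUBIC),cv2.resize(b[130:250,190:370],(400,267),interpolation=cv2.INTER_CUBIC)])
cv2.imwrite('pics/c8.png',o[:,:,::-1])
E
```

```text
t: 21.05
tcp_pos: [0.4537, -0.0252, 0.069]
ee_rot: [[-0.138, -0.99, -0.001], [-0.99, 0.138, -0.001], [0.001, 0.001, -1.0]]
ft_force: [-0.2, -0.1, -0.6]
grip_width: 0.0259
t: 21.85
tcp_pos: [0.4546, 0.1269, 0.207]
ee_rot: [[-0.138, -0.99, 0.003], [-0.99, 0.138, 0.003], [-0.003, -0.003, -1.0]]
ft_force: [1.4, -0.4, -0.0]
grip_width: 0.0263
scene start_top [([413.1, 158.8], 0.56)]
scene cover_bar [([309.8, 174.1], 0.87)]
scene button_box [([411.7, 169.4], 0.75)]
top start_top []
top cover_bar [([325.4, 231.1], 0.97)]
top button_box [([425.2, 216.3], 0.45)]
scene 154 [367.8442 177.5714]
top 4 [279.  256.5]
```

View pics/c8.png

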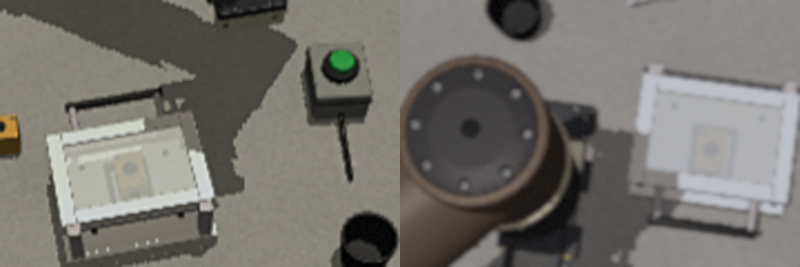

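```bash
python3 - <<'E'
from h import *
np.set_printoptions(precision=4,suppress=True)
print('bar',tri((309.8,174.1),(325.4,231.1)))
P=[]
for f,(x,y) in(('s0',(413,158)),('t0',(208,221))):
  h=cv2.cvtColor(cv2.imread(f'pics/{f}.png'),cv2.COLOR_BGR2HSV); m=(h[...,0]>50)&(h[...,0]<80)&(h[...,1]>120)
  q=np.argwhere(m)[:,::-1]; q=q[np.abs(q-[x,y]).max(1)<14]; P.append(q.mean(0)); print(f,len(q),P[-1],q.min(0),q.max(0))
print(tri(*P))
for z in(.055,.062,.068): print(z,at_z('scene',P[0],z),at_z('top',P[1],z))
E
```

```text
bar (array([ 0.4542, -0.0259,  0.0941]), np.float64(0.0017407202572949896))
s0 99 [413.3434 157.4242] [408 153] [419 165]
t0 129 [208.4186 219.907 ] [202 214] [214 226]
(array([0.4866, 0.2816, 0.0722]), np.float64(0.0014868957686809286))
0.055 [0.4755 0.2902 0.055 ] [0.4887 0.2849 0.055 ]
0.062 [0.4801 0.287  0.062 ] [0.4878 0.2832 0.062 ]
0.068 [0.484  0.2843 0.068 ] [0.487  0.2818 0.068 ]
```

```bash
python3 -m pendant '[[8,40,0,0],[8,40,0,0],[8,40,0,0],[7,36,0,0],[0,0,-35,0],[0,0,-40,0],[0,0,-25,0],[0,0,-10,0]]' 1 15; python3 -m pendant '[[0,0,-5,0],[0,0,-4,0],[0,0,0,0]]'
```

```text
t: 23.05
tcp_pos: [0.4844, 0.2789, 0.0918]
ee_rot: [[-0.139, -0.99, -0.003], [-0.99, 0.139, -0.003], [0.004, 0.003, -1.0]]
ft_force: [0.1, -0.5, -0.4]
grip_width: 0.0005
t: 23.35
tcp_pos: [0.4858, 0.2813, 0.0863]
ee_rot: [[-0.138, -0.99, 0.001], [-0.99, 0.138, 0.001], [-0.001, -0.001, -1.0]]
ft_force: [-0.1, -0.1, -0.3]
grip_width: 0.0004
```

```bash
python3 -m pendant '[[0,1,-3,0],[0,0,-3,0],[0,0,-3,0],[0,0,-2,0],[0,0,0,0]]'; python3 -m pendant '[[0,0,-2,0],[0,0,-1,0],[0,0,0,0]]'
```

```text
t: 23.85
tcp_pos: [0.4855, 0.2824, 0.0746]
ee_rot: [[-0.137, -0.991, 0.0], [-0.991, 0.137, 0.0], [-0.0, -0.0, -1.0]]
ft_force: [-1.1, 0.6, 2.8]
grip_width: 0.0006
t: 24.15
tcp_pos: [0.4855, 0.2824, 0.0716]
ee_rot: [[-0.137, -0.991, 0.0], [-0.991, 0.137, 0.0], [-0.0, -0.0, -1.0]]
ft_force: [-1.1, 1.0, 4.2]
grip_width: 0.0005
```

```bash
python3 -m pendant '[[0,0,-1.5,0],[0,0,-1,0],[0,0,0,0]]'; python3 -m pendant '[[0,0,-1,0],[0,0,0,0],[0,0,0,0]]'
```

```text
t: 24.45
tcp_pos: [0.4856, 0.2825, 0.071]
ee_rot: [[-0.137, -0.991, 0.001], [-0.991, 0.137, 0.001], [-0.001, -0.001, -1.0]]
ft_force: [-6.0, -1.7, 20.6]
grip_width: 0.0008
t: 24.75
tcp_pos: [0.4856, 0.2825, 0.0708]
ee_rot: [[-0.136, -0.991, 0.002], [-0.991, 0.136, 0.001], [-0.001, -0.002, -1.0]]
ft_force: [-9.9, -3.0, 28.4]
grip_width: 0.0001
```

```bash
python3 -m pendant '[[0,0,4,0],[0,0,10,0],[0,0,25,0],[0,0,40,0],[0,30,40,0],[-10,50,20,0],[-10,50,0,0],[-10,50,0,0]]'; python3 -m pendant '[[-10,40,0,0],[0,20,0,0],[0,0,0,0],[0,0,0,0]]';  python3 - <<'E'
from h import *
np.set_printoptions(precision=4,suppress=True)
a=snap('scene','s9'); b=snap('top','t9')
s=robot.get_state(); print(s['t'],s['tcp_pos'],s['ft_force'])
r=[eyes.spot_point(c,'cover_bar')[0]['position'] for c in('scene','top')]; print(r,tri(*r))
o=np.hstack([cv2.resize(a[140:240,265:445],(400,222),interpolation=cv2.INTER_CUBIC),cv2.resize(b[140:240,195:375],(400,222),interpolation=cv2.INTER_CUBIC)])
cv2.imwrite('pics/c9.png',o[:,:,::-1])
E
```

```text
t: 25.55
tcp_pos: [0.4561, 0.4572, 0.2064]
ee_rot: [[-0.139, -0.99, 0.0], [-0.99, 0.139, 0.001], [-0.001, -0.0, -1.0]]
ft_force: [0.6, -0.2, -0.6]
grip_width: 0.0004
t: 25.95
tcp_pos: [0.4461, 0.5155, 0.2043]
ee_rot: [[-0.137, -0.991, -0.001], [-0.991, 0.137, -0.002], [0.002, 0.001, -1.0]]
ft_force: [0.7, -0.4, 0.1]
grip_width: 0.0005
26.05 [0.4466 0.5148 0.205 ] [-0.3934  0.0697  0.185 ]
[[312.9, 174.5], [326.1, 231.1]] (array([ 0.4557, -0.0227,  0.0919]), np.float64(0.008623380344050066))
```

View pics/c9.png

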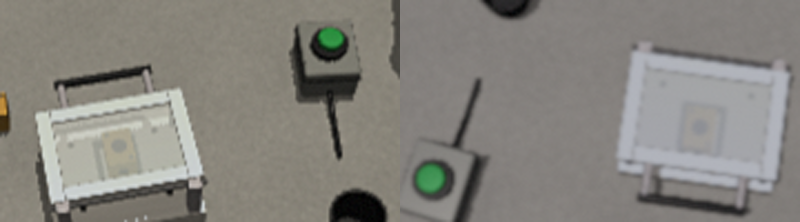

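```bash
python3 -c "
from station import robot; print(robot.sign_off())"
```

```text
the job is handed in; nothing more can be done
None
```

The job is done and handed in at about 26 s of the 72 s allowed; no verdict was reported.

- **Valve:** I took the brass valve body from the tray, the farthest of the four look-alikes. It went into the pocket and I let go with the cover open. It met the pocket floor at the expected height, and the pictures show it square between the rails.
- **Cover:** I held it by its bar all the way down at about 0.8 rad/s, then more slowly near the end. It met the stops within about 1 mm of the computed height.
- **Start button:** I pressed it to a hard stop at 28 N. My travel estimate from the force readings is about 5.5 mm, since there is no direct reading of it. After backing off, the button looks out again and nothing touches the robot.
- **Bystanders:** Nothing made contact with them as far as the forces showed. I did not re-measure the positions of the blue valve, oil bottle, cup or screwdriver at the end.

**Checks that disagreed:**
- **Camera offset:** The two cameras differed by 3–6 mm in y, so I placed the valve by relative measurement and by feel.
- **Final bar check:** The last two-camera fix on the cover bar was poor. Its rays missed each other by 9 mm, against 2 mm in the earlier fix. It gave 92 mm height, and the earlier fix gave 94 mm; a closed cover should read 90 mm.

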